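# Show what goes into the gift bag

### The job

Show a new colleague what goes into the gift bag, by pointing straight from above with the fingertips about 3 cm over the middle of each thing and staying there for two seconds: first the tallest of the three cartons that stand in a row on the table in front of the glass display case; then, in the row of three jars before them, the jar that has the price card standing on its robot side; and last the ribbon spool that lies on the lid of another of these jars. Do not touch, move or lift anything, and do not point closely at the other cartons or the bare jar. Finish while still pointing at that ribbon spool.

Things in the scene. Friction and masses are not known exactly. Their poses are not given: they have to be found in the camera images.
- carton_tall: printed folding carton standing upright in the row of three cartons, farther from the robot than the jars, the tallest of the three: 38 x 50 x 126 mm (its own x, y, z). Origin: centre of its underside; x is its thickness, y its width, z up.
- carton_mid: printed folding carton standing upright in the row of three cartons, farther from the robot than the jars, middle height: 28 x 60 x 91 mm (its own x, y, z). Origin: centre of its underside; x is its thickness, y its width, z up.
- carton_low: printed folding carton standing upright in the row of three cartons, farther from the robot than the jars, the lowest: 30 x 55 x 86 mm (its own x, y, z). Origin: centre of its underside; x is its thickness, y its width, z up.
- jar_carded: glass jar of red spread with a black screw lid in the row of three equal jars nearer the robot, 68 mm in diameter, 66 mm high, the one with the price card in front of it. Origin: centre of its underside, z up.
- jar_ribbon: glass jar of red spread with a black screw lid in the row of three equal jars nearer the robot, 68 mm in diameter, 66 mm high, the one with a ribbon spool lying on its lid. Origin: centre of its underside, z up.
- jar_plain: glass jar of red spread with a black screw lid in the row of three equal jars nearer the robot, 68 mm in diameter, 66 mm high, the bare one, with neither card nor spool. Origin: centre of its underside, z up.
- card: white price card upright in a small grey metal foot, 24 x 48 x 76 mm, standing about 60 mm in front of one jar, on its robot side. Origin: centre of its underside, z up; y runs along the card.
- ribbon: spool of gift ribbon lying flat on the lid of jar_ribbon, about 64 mm in diameter and 26 mm high, its top 92 mm above the table (another spool lies on the bare table at the left and has no part in this). Origin: middle of its underside, z up.
- carton_tall_top (a point): centre of the top face of carton_tall, 126 mm above that body's origin
- jar_carded_top (a point): centre of the top face of jar_carded, 66 mm above that body's origin
- carton_mid_top (a point): centre of the top face of carton_mid, 91 mm above that body's origin
- carton_low_top (a point): centre of the top face of carton_low, 86 mm above that body's origin
- jar_plain_top (a point): centre of the top face of jar_plain, 66 mm above that body's origin
- ribbon_top (a point): centre of the top of ribbon, on the spool's axis, 26 mm above that body's origin
There are look-alikes about, which are no part of the job. Leave any orange look-alike of the carton_mid alone.

How it is judged:
On the way, in this order (a step that is already met when the one before it is completed fails the run):
1. pointed for 1.5 s at the tallest carton, from just above (horizontal distance between the grasp point and carton_tall_top below 0.025 m and distance between the grasp point and carton_tall_top below 0.095 m and z of the grasp point in the frame of carton_tall_top above 0 m), for 1.5 s.
2. pointed for 1.5 s at the jar with the price card, from just above (horizontal distance between the grasp point and jar_carded_top below 0.025 m and distance between the grasp point and jar_carded_top below 0.095 m and z of the grasp point in the frame of jar_carded_top above 0 m), for 1.5 s.
3. pointed for 1.5 s at the ribbon spool on the jar, from just above (horizontal distance between the grasp point and ribbon_top below 0.025 m and distance between the grasp point and ribbon_top below 0.095 m and z of the grasp point in the frame of ribbon_top above 0 m), for 1.5 s.
At the end, for the whole second after the job is handed in: The grasp point between the finger pads is within 25 mm sideways of the middle of the ribbon spool's top and no more than 95 mm above it, and all goods stand upright within 10 mm of where they started (all of step 3 and distance of each of carton_tall, carton_mid, carton_low, jar_carded, jar_ribbon, jar_plain, card, ribbon from where it was at the start of the episode below 0.01 m and angle between each of carton_tall, carton_mid, carton_low, jar_carded, jar_ribbon, jar_plain, card, ribbon's own z axis and vertical below 0.1 rad); the robot touches nothing.
It fails at once if the robot touched something (more than 0.5 N) (contact force between any of the fingers, the arm and anything else above 0.5 N).
It fails at once if something was moved or lifted by more than 10 mm (distance of any of carton_tall, carton_mid, carton_low, jar_carded, jar_ribbon, jar_plain, card, ribbon from where it was at the start of the episode above 0.01 m).
It fails at once if pointed closely at another carton or jar (grasp point within 25 mm sideways of its top's middle and within 60 mm) ((horizontal distance between the grasp point and carton_mid_top below 0.025 m and distance between the grasp point and carton_mid_top below 0.06 m) or (horizontal distance between the grasp point and carton_low_top below 0.025 m and distance between the grasp point and carton_low_top below 0.06 m) or (horizontal distance between the grasp point and jar_plain_top below 0.025 m and distance between the grasp point and jar_plain_top below 0.06 m)).
It also fails if it takes over 48 s, if anything falls off the work surface, if the arm or the gripper's body presses on something with over 40 N, if the wrist force passes 120 N, or if a joint passes its speed limit or range.

### The arm

A 6-joint arm with a two-finger parallel gripper is mounted at the origin on a cart in front of the work surface, level with it; the furniture and walls round the work are solid. World frame = base frame: x ahead of the robot, y to its left, z up, the work surface at z = 0. Lengths are in m, angles in rad, forces in N, time in s.
With the tool pointing down it reaches from about 0.425 to 0.95 m from the base axis. Payload 3.5 kg.
Tool frame: the origin (TCP) lies on the centre line of the jaws, within the pads' length; the fingertips stand 14 mm ahead of it and the grasp point (between the pads) lies 5 mm behind it (ctrl.finger_overhang is the distance from the TCP to the fingertips, in m); z points along the fingers, y is the line along which they close (so a half turn about z gives the same grasp; the last joint's range is limited). The gripper opens to 85 mm and grips with 20 to 120 N. Pads are 22 mm wide; open, the fingers measure 114 mm over their backs; the gripper's body (76 mm by 85 mm) begins 54 mm behind the grasp point. The pads swing forward as they close: fully open they stand 13 mm farther back than shut.
Start: joints at [1.187, 0.286, 1.577, -0, 1.279, -0.15], TCP at [0.156, 0.657, 0.245] pointing down, gripper open.
Joint ranges: [-2.77, 2.77], [-0.9, 2.22], [0.21, 2.48], [-1.53, 4.67], [0.24, 2.81], [-2.84, 2.84]. Speed limits (rad/s): [2.79, 2.79, 3.14, 3.14, 3.14, 3.14].

### API

Orientations are given as a unit quaternion [x, y, z, w].
In Python, from plant import ctrl gives the robot as it stands.
- The arm moves only by the tool send_rows, never from a script. Its argument "moves" is text: rows parted by semicolons, each of 7 numbers parted by spaces: the turn, a rotation vector about the tool's x, y, z in units of 360 degrees (1.0 is 360 degrees), then the shift along the tool's x, y, z in units of 20 cm (1.0 is 20 cm), then the gripper's target within -1 to 1 (fully open at 1, half-way at 0, shut at -1). A call has 1 to 12 rows; each row is the pose to reach, as a shift and turn from the pose commanded when the call began, along the tool's axes at that moment, turning the shorter way round; what a row does not reach only later rows make up. A row lasts 1/8 s, in which the tool goes at most 62.5 mm and 10.7 degrees, less where a joint would pass 70% of its speed; a pose out of reach is approached as far as the arm can. A call with a number of a shift or a turn outside -1 to 1 is refused whole. A call with a gripper value outside its range is refused whole. The fingers move at their own pace and stop on an object; "newtons" is the grip in N (left out, the last holds). Time passes only in rows, so rows that repeat a pose let the fingers close. It gives the time, the measured TCP pose, the force, the opening and the grip force at its end, in the units of the state.
- ctrl.get_state(): the state, without advancing time (a new reading comes with each control period).
- ctrl.read_camera(name): name is "scene" or "top"; returns a dict with "image" (480x640x3 uint8, red, green, blue), "fovy" (degrees; the focal length in pixels is half the picture's height over the tangent of half this angle, whatever the lens; pixels are square), "cx", "cy" (the principal point, pixels), "distortion" ([k1, k2, p1, p2, k3] as OpenCV has them; the pictures are not rectified), "extrinsics" (4x4, takes a point from camera to world coordinates). Camera axes: x right, y up, looking along -z (the intrinsics and any distortion apply to the point x, -y, -z); pixel columns grow to the right and rows downward; lengths in m; the calibration is good to about 2 mm. A picture is of the moment at which its call begins. There is no depth.
- ctrl.sign_off(): hands the job in; it is judged then, once.
The state is a dict: "time": time; "qpos": joint angles; "dq": joint speeds; "joint_efforts": joint torques, N m; "eef_pos": TCP position; "tcp_rot": TCP orientation; "contact_force": force on the tool from outside, world axes, zero at the start; "wrist_torque": the same for the moment, N m; "opening": opening from 0.0 (shut) to 1.0 (fully open); "finger_force": force on a finger pad.
Only numpy, scipy, OpenCV 4.12 (cv2) and the standard library are available. Lean on these libraries where they do the work, as an engineer would, in place of code of your own. Each camera call takes 0.05 s, during which the arm holds its last target. There are 200 camera calls.

## Working session

There is one attempt and no reset: what is moved stays moved. The work goes in short steps, Python scripts to look and compute and a tool call to move; the robot and the scene stay as the last step left them, time stands still between calls to the robot, and variables do not carry over. Pictures are saved under pics/ and viewed, at most 10 in all, crops included, and the job is handed in when it is done.

Besides the shell and the picture viewer there is one more tool, called after ">>>" as name(argument=value, ...) on one line, values as JSON. send_rows: Moves the arm, as the interface text tells. Its arguments: {"type":"object","properties":{"moves":{"type":"string"},"newtons":{"type":"number"}},"required":["moves"]}

```bash
mkdir -p pics; python3 - <<'E'
from plant import ctrl
import cv2,pickle
d={}
for n in("scene","top"):
    c=ctrl.read_camera(n); d[n]=c
    cv2.imwrite(f"pics/{n}0.png",c["image"][:,:,::-1])
    print(n,c["fovy"],c["cx"],c["cy"],c["distortion"],c["extrinsics"])
pickle.dump(d,open("cams.pkl","wb"))
s=ctrl.get_state();print(s["time"],s["eef_pos"],s["tcp_rot"],s["opening"],ctrl.finger_overhang)
E
```

```text
scene 44.15247779150849 317.01344909319613 238.62811432768208 [-0.15936645  0.          0.          0.          0.        ] [[-0.82425913  0.38193606 -0.41799729  0.13891178]
 [-0.56605734 -0.57314346  0.59252482  0.22415874]
 [-0.01326582  0.72500443  0.68861644  0.69658354]
 [ 0.          0.          0.          1.        ]]
top 45.342147799846444 318.3785441726399 235.2008591474625 [-0.16799023  0.          0.          0.          0.        ] [[ 0.02161459  0.99633674 -0.08274001  0.41456944]
 [-0.99972861  0.02225897  0.00687341 -0.27366107]
 [ 0.00868993  0.08256899  0.99654746  1.03091404]
 [ 0.          0.          0.          1.        ]]
0.1 [0.15615031 0.65612104 0.24405069] [ 1.16644780e-01  9.93173103e-01 -1.04524271e-03 -2.99810264e-04] 0.999548716871659 0.014
```

View pics/scene0.png

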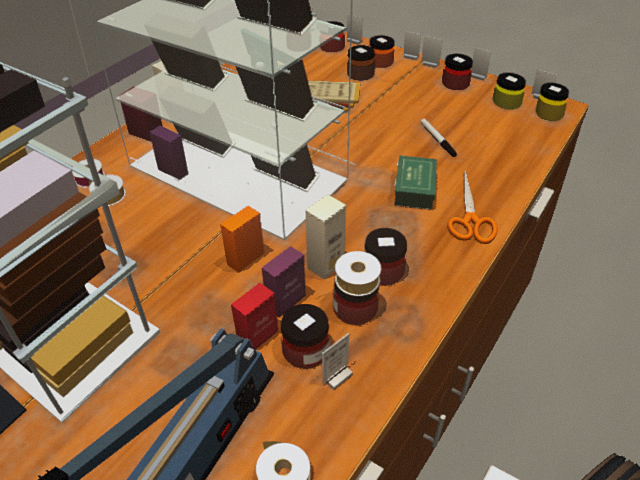

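View pics/top0.png

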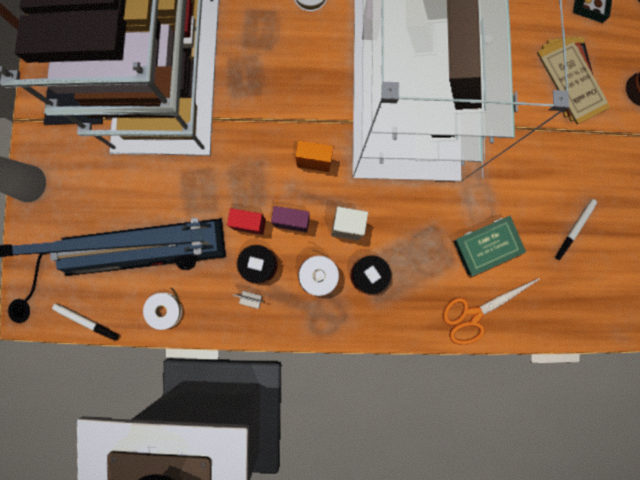

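The scene view shows three cartons in front of the case: red (255,315), purple (285,280) and white (326,235), which looks the tallest. The jars are at (305,335) with the card, (357,290) with the spool, and (386,255) bare. The top view shows the same things at white (350,222), carded jar (257,264), spool (319,276) and bare jar (371,275).

Possible mix-ups, by top-view pixel:
- **Cartons:** purple (291,217), red (245,220) and the orange decoy (315,155).
- **Spools:** the one on the table (163,311).
- **Jars:** the bare one (371,275).

I'll check these in enlarged crops.

```bash
python3 - <<'E'
import cv2
t=cv2.imread("pics/top0.png")[140:320,210:410]; s=cv2.imread("pics/scene0.png")[185:385,220:420]
cv2.imwrite("pics/tc.png",cv2.resize(t,None,fx=3,fy=3,interpolation=cv2.INTER_CUBIC)); cv2.imwrite("pics/sc.png",cv2.resize(s,None,fx=3,fy=3,interpolation=cv2.INTER_CUBIC))
E
```

```text
(no output)
```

View pics/tc.png

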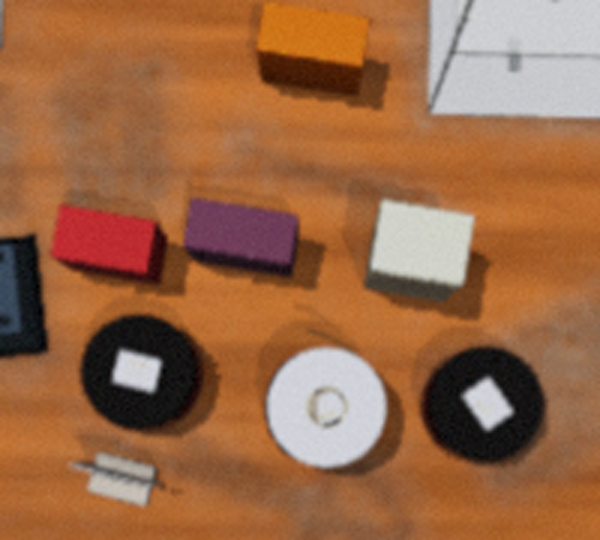

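View pics/sc.png

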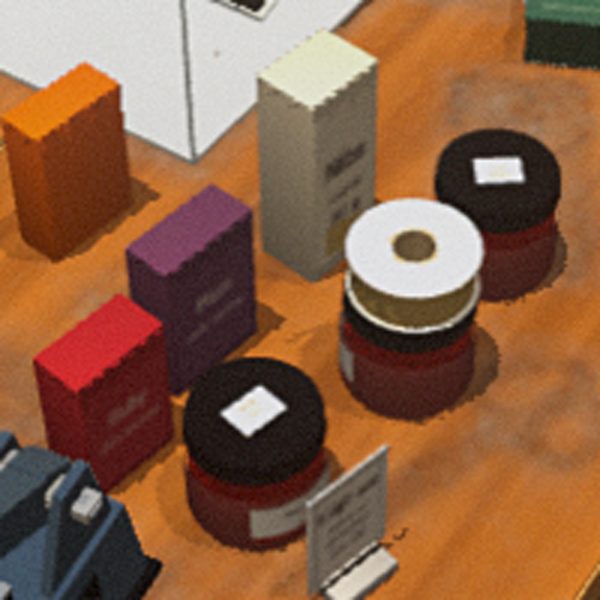

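The crops confirm the choices. The white carton is clearly the tallest, with its top-face centre at about (351,220.7) in the top view and (326,208.3) in the scene view. The card stands in front of the left jar, with its lid label at (256.7,263.7) and (304.7,322.3). The spool's hole is at (319,275.7) and (358,267). Next I'll triangulate.

```bash
cat > h.py <<'E'
import pickle,cv2,numpy as np
d=pickle.load(open("cams.pkl","rb"))
def ray(n,p):
    c=d[n];f=240/np.tan(np.radians(c["fovy"]/2));K=np.array([[f,0,c["cx"]],[0,f,c["cy"]],[0,0,1]])
    u=cv2.undistortPoints(np.array([[p]],float),K,np.array(c["distortion"]))[0,0]
    E=np.array(c["extrinsics"]);v=E[:3,:3]@[u[0],-u[1],-1];return E[:3,3],v
def plane(n,p,z):
    o,v=ray(n,p);return (o+v*(z-o[2])/v[2]).round(4)
def tri(p,q):
    a,u=ray("top",p);b,v=ray("scene",q)
    s=np.linalg.lstsq(np.c_[u,-v],b-a,rcond=None)[0];A=a+s[0]*u;B=b+s[1]*v
    return ((A+B)/2).round(4),round(np.linalg.norm(A-B),4)
E
python3 - <<'E'
from h import *
P=dict(tall=((351,220.7),(326,208.3),.126),card=((256.7,263.7),(304.7,322.3),.066),rib=((319,275.7),(358,267),.092),plain=((372.3,274.7),(386,241.7),.066),purple=((290.5,216),(283.5,262),.091),red=((245,219.5),(253,300),.086))
for k,(p,q,z) in P.items(): print(k,tri(p,q),plane("top",p,z),plane("scene",q,z))
print("case base",plane("top",(353.3,177.7),0),plane("scene",(284,238),0),"right base",plane("top",(461,182),0))
# case height from vertical edge
c0=plane("top",(353.3,177.7),0)
for p in((390,92),(560,100)):
  print(p,[ (z,plane("top",p,z)[:2]) for z in(.2,.3,.4,.5)])
print("shelf",plane("top",(212,153),0),"sealer",plane("top",(220,225),.08),plane("top",(5,250),.15))
E
```

```text
tall (array([ 0.514 , -0.3316,  0.1221]), np.float64(0.0008)) [ 0.5139 -0.3311  0.126 ] [ 0.5111 -0.3279  0.126 ]
card (array([ 0.4447, -0.1771,  0.0611]), np.float64(0.0005)) [ 0.4443 -0.1777  0.066 ] [ 0.4426 -0.1739  0.066 ]
rib (array([ 0.4262, -0.2826,  0.089 ]), np.float64(0.0001)) [ 0.4263 -0.2826  0.092 ] [ 0.4248 -0.2802  0.092 ]
plain (array([ 0.43  , -0.3725,  0.065 ]), np.float64(0.0003)) [ 0.4301 -0.3724  0.066 ] [ 0.4294 -0.3717  0.066 ]
purple (array([ 0.5231, -0.2339,  0.0858]), np.float64(0.0019)) [ 0.5233 -0.2336  0.091 ] [ 0.5189 -0.2304  0.091 ]
red (array([ 0.5172, -0.1572,  0.0797]), np.float64(0.0002)) [ 0.5164 -0.1581  0.086 ] [ 0.5134 -0.1533  0.086 ]
case base [ 0.6066 -0.3421  0.    ] [ 0.6097 -0.3451  0.    ] right base [ 0.6043 -0.5411  0.    ]
(390, 92) [(0.2, array([ 0.702 , -0.3824])), (0.3, array([ 0.6674, -0.3693])), (0.4, array([ 0.6328, -0.3562])), (0.5, array([ 0.5982, -0.3432]))]
(560, 100) [(0.2, array([ 0.7026, -0.6501])), (0.3, array([ 0.6679, -0.6048])), (0.4, array([ 0.6333, -0.5595])), (0.5, array([ 0.5986, -0.5142]))]
shelf [ 0.6472 -0.0822  0.    ] sealer [ 0.5069 -0.1157  0.08  ] [0.4524 0.2268 0.15  ]
```

```bash
python3 - <<'E'
from h import *
from scipy.spatial.transform import Rotation as R
from plant import ctrl
s=ctrl.get_state();print(R.from_quat(s["tcp_rot"]).as_matrix().round(4),s["qpos"])
# lever: intersection of planes from two views
def pl(n,p,q):
    o,u=ray(n,p);_,v=ray(n,q);m=np.cross(u,v);return m/np.linalg.norm(m),o
m1,o1=pl("top",(10,249),(200,231)); m2,o2=pl("scene",(60,474),(222,348))
dr=np.cross(m1,m2);p0=np.linalg.lstsq(np.array([m1,m2]),[m1@o1,m2@o2],rcond=None)[0]
for y in(-.1,0,.1,.2,.3):
    print(y,(p0+dr*(y-p0[1])/dr[1]).round(3))
def proj(n,X):
    c=d[n];f=240/np.tan(np.radians(c["fovy"]/2));E=np.array(c["extrinsics"]);x=E[:3,:3].T@(np.array(X)-E[:3,3]);return [c["cx"]+f*x[0]/-x[2],c["cy"]-f*x[1]/-x[2]]
print(proj("top",[0,0,0]),proj("top",[0,0,.2]),plane("top",(42,185),0),plane("top",(42,185),.3))
E
```

```text
[[-9.728e-01  2.317e-01 -8.000e-04]
 [ 2.317e-01  9.728e-01 -2.000e-03]
 [ 4.000e-04 -2.100e-03 -1.000e+00]] [ 1.18697514e+00  2.87152098e-01  1.57800244e+00  2.82136546e-05
  1.27861272e+00 -1.50007351e-01]
-0.1 [ 0.499 -0.1    0.074]
0 [0.482 0.    0.123]
0.1 [0.465 0.1   0.171]
0.2 [0.449 0.2   0.22 ]
0.3 [0.432 0.3   0.269]
[np.float64(149.4011285277305), np.float64(520.4454892840033)] [np.float64(108.13105425329647), np.float64(580.2587649346876)] [0.5836 0.2433 0.    ] [0.5344 0.0929 0.3   ]
```

```bash
python3 - <<'E'
import cv2
t=cv2.imread("pics/top0.png")[120:350,0:250]
cv2.imwrite("pics/tl.png",cv2.resize(t,None,fx=2.6,fy=2.6,interpolation=cv2.INTER_CUBIC))
E
```

```text
(no output)
```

View pics/tl.png

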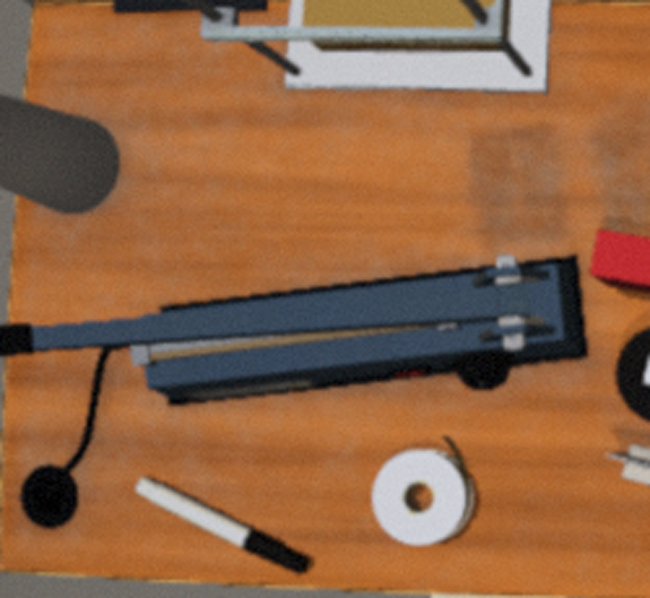

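The grey column at the left edge of the top view, at about (42,185), stands near x≈0.58, y≈0.24. The sealer's handle rises to about 0.27 m. I'll lift, pull in to a small radius and sweep round inside both, with the fingers almost shut.

>>> send_rows(moves="0 0 0 0 0 -0.3 -0.6; 0 0 0 0 0 -0.58 -0.6; 0 0 0 0 0 -0.58 -0.6; 0 0 0 0 -0.25 -0.58 -0.6; 0 0 0 0 -0.5 -0.58 -0.6; 0 0 0 0 -0.75 -0.58 -0.6; 0 0 0 0 -1 -0.58 -0.6; 0 0 0 0 -1 -0.58 -0.6; 0 0 0 0 -1 -0.58 -0.6")

```text
time: 1.23
eef_pos: [0.11, 0.4621, 0.3607]
tcp_rot: [0.117, 0.993, -0.0, -0.0]
contact_force: [0.1, -0.1, -1.0]
opening: 0.202
finger_force: 0.0
```

>>> send_rows(moves="0 0 0 -0.25 -0.06 0 -0.6; 0 0 0 -0.49 -0.12 0 -0.6; 0 0 0 -0.72 -0.21 0 -0.6; 0 0 0 -0.945 -0.3 0 -0.6; 0 0 0 -0.945 -0.3 0 -0.6; 0 0 0 -0.945 -0.3 0 -0.6")

```text
time: 1.98
eef_pos: [0.2803, 0.3605, 0.3609]
tcp_rot: [0.117, 0.993, -0.0, -0.001]
contact_force: [-0.2, 0.2, 0.2]
opening: 0.203
finger_force: 0.0
```

>>> send_rows(moves="0 0 0 -0.25 -0.17 0 -0.6; 0 0 0 -0.49 -0.345 0 -0.6; 0 0 0 -0.7 -0.55 0 -0.6; 0 0 0 -0.9 -0.76 0 -0.6; 0 0 0 -0.9 -0.76 0 -0.6; 0 0 0 -0.9 -0.76 0 -0.6")

```text
time: 2.72
eef_pos: [0.4195, 0.1716, 0.3612]
tcp_rot: [0.116, 0.993, 0.0, -0.0]
contact_force: [-0.5, -0.8, 0.1]
opening: 0.201
finger_force: 0.0
```

>>> send_rows(moves="0 0 0 -0.13 -0.22 0 -0.6; 0 0 0 -0.26 -0.45 0 -0.6; 0 0 0 -0.33 -0.69 0 -0.6; 0 0 0 -0.4 -0.93 0 -0.6; 0 0 0 -0.4 -0.93 0 -0.6; 0 0 0 -0.4 -0.93 0 -0.6")

```text
time: 3.48
eef_pos: [0.4546, -0.0273, 0.3614]
tcp_rot: [0.115, 0.993, 0.0, 0.0]
contact_force: [-0.3, 0.7, 0.3]
opening: 0.2
finger_force: 0.0
```

>>> send_rows(moves="0 0 0 -0.1 -0.27 0 -0.6; 0 0 0 -0.2 -0.55 0 -0.6; 0 0 0 -0.3 -0.82 0 -0.6; 0 0 0 -0.3 -0.82 0 -0.6; 0 0 0 -0.3 -0.82 0 -0.6")

```text
time: 4.1
eef_pos: [0.4755, -0.2007, 0.3612]
tcp_rot: [0.115, 0.993, 0.0, -0.0]
contact_force: [0.0, -0.2, 0.5]
opening: 0.197
finger_force: 0.0
```

>>> send_rows(moves="0 0 0 -0.1 -0.2 0 -0.6; 0 0 0 -0.2 -0.4 0 -0.6; 0 0 0 -0.29 -0.6 0 -0.6; 0 0 0 -0.29 -0.6 0 -0.6; 0 0 0 -0.29 -0.6 0 -0.6")

```text
time: 4.72
eef_pos: [0.5042, -0.3305, 0.3615]
tcp_rot: [0.115, 0.993, 0.0, 0.0]
contact_force: [0.2, -0.1, -0.2]
opening: 0.197
finger_force: 0.0
```

```bash
python3 - <<'E'
from plant import ctrl
import cv2
a=[ctrl.read_camera(n)["image"][:,:,::-1] for n in("scene","top")]
cv2.imwrite("pics/b.png",cv2.resize(cv2.hconcat(a),(800,300)))
s=ctrl.get_state();print(s["eef_pos"],s["qpos"])
E
```

```text
[ 0.50401983 -0.33063163  0.36185112] [-7.48892805e-01  6.25200889e-02  1.62173497e+00  3.51020141e-04
  1.45689561e+00 -2.08845678e+00]
```

View pics/b.png

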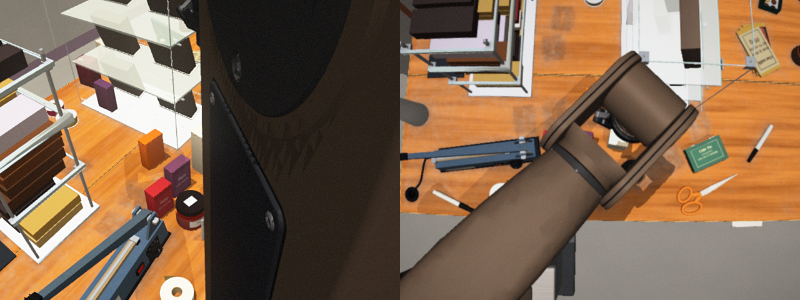

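The top view shows a wide wrist fork. Its front edge, in full-size pixels from about (379,88) to (472,168), reaches toward the case. I'll work out its clearance before going down.

```bash
python3 - <<'E'
from h import *
for z in(.45,.5,.55,.6,.65):
    print(z,[plane("top",p,z)[:2] for p in((379,88),(400,90),(472,168),(230,240),(330,333))])
from plant import ctrl
cv2.imwrite("pics/b2.png",ctrl.read_camera("top")["image"][40:360,200:500,::-1].repeat(2,0)[:600].repeat(2,1))
E
```

```text
0.45 [array([ 0.6195, -0.3381]), array([ 0.6181, -0.3603]), array([ 0.5367, -0.4363]), array([ 0.4559, -0.1879]), array([ 0.3644, -0.2915])]
0.5 [array([ 0.6019, -0.3325]), array([ 0.6006, -0.3528]), array([ 0.5261, -0.4223]), array([ 0.4523, -0.1953]), array([ 0.3687, -0.29  ])]
0.55 [array([ 0.5843, -0.327 ]), array([ 0.5831, -0.3454]), array([ 0.5156, -0.4083]), array([ 0.4488, -0.2027]), array([ 0.373 , -0.2884])]
0.6 [array([ 0.5666, -0.3214]), array([ 0.5656, -0.3379]), array([ 0.5051, -0.3943]), array([ 0.4452, -0.2101]), array([ 0.3774, -0.2869])]
0.65 [array([ 0.549 , -0.3159]), array([ 0.5481, -0.3305]), array([ 0.4946, -0.3803]), array([ 0.4417, -0.2175]), array([ 0.3817, -0.2853])]
```

View pics/b2.png

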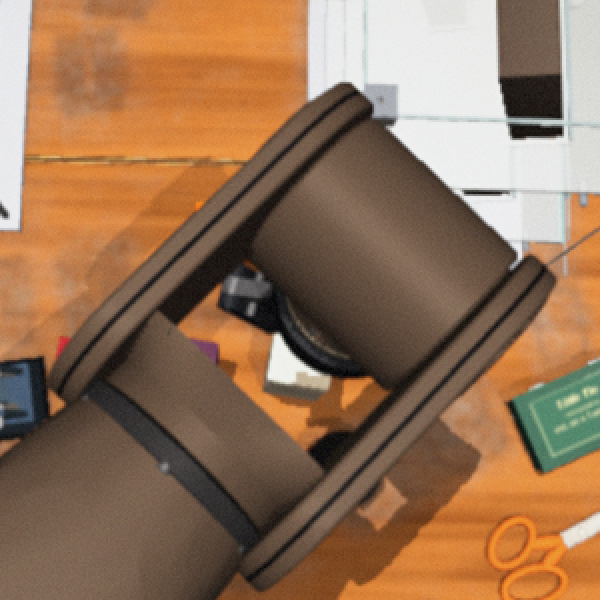

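```bash
python3 - <<'E'
from h import *
# cylinder/plate points: plate front tips and plate back ends, crop->full
for z in(.5,.53,.56,.59,.62,.65):
    print(z,[plane("top",(200+a/2,40+b/2),z)[:2] for a,b in((385,245),(348,85),(378,108),(550,265),(515,262))], "dirs", np.cos(-.749).round(2))
o,v=ray("top",(392,165)); print(o,v)
E
```

```text
0.5 [array([ 0.529 , -0.3457]), array([ 0.6073, -0.3277]), array([ 0.5962, -0.3422]), array([ 0.5219, -0.4252]), array([ 0.5228, -0.4081])] dirs 0.73
0.53 [array([ 0.5226, -0.3417]), array([ 0.5964, -0.3246]), array([ 0.5859, -0.3383]), array([ 0.5158, -0.4166]), array([ 0.5167, -0.4005])] dirs 0.73
0.56 [array([ 0.5161, -0.3376]), array([ 0.5855, -0.3216]), array([ 0.5757, -0.3344]), array([ 0.5098, -0.408 ]), array([ 0.5105, -0.3929])] dirs 0.73
0.59 [array([ 0.5096, -0.3335]), array([ 0.5746, -0.3185]), array([ 0.5654, -0.3306]), array([ 0.5037, -0.3995]), array([ 0.5044, -0.3853])] dirs 0.73
0.62 [array([ 0.5032, -0.3295]), array([ 0.5637, -0.3155]), array([ 0.5551, -0.3267]), array([ 0.4976, -0.3909]), array([ 0.4983, -0.3777])] dirs 0.73
0.65 [array([ 0.4967, -0.3254]), array([ 0.5528, -0.3124]), array([ 0.5449, -0.3228]), array([ 0.4916, -0.3824]), array([ 0.4922, -0.3701])] dirs 0.73
[ 0.41456944 -0.27366107  1.03091404] [ 0.20791172 -0.1329268  -0.98528546]
```

The wrist axis is at about 0.6 m and the fork tip reaches x≈0.57. The glass is at x≈0.606, so there is roughly 3 cm to spare. I'll back off 4 mm, go straight down slowly and dwell there.

>>> send_rows(moves="0 0 0 0.02 0 0.1 -0.6; 0 0 0 0.02 0 0.2 -0.6; 0 0 0 0.02 0 0.3 -0.6; 0 0 0 0.02 0 0.4 -0.6; 0 0 0 0.02 0 0.5 -0.6; 0 0 0 0.02 0 0.6 -0.6; 0 0 0 0.02 0 0.7 -0.6; 0 0 0 0.02 0 0.8 -0.6; 0 0 0 0.02 0 0.87 -0.6; 0 0 0 0.02 0 0.94 -0.6; 0 0 0 0.02 0 0.94 -0.6; 0 0 0 0.02 0 0.94 -0.6")

```text
time: 6.38
eef_pos: [0.5001, -0.3321, 0.174]
tcp_rot: [0.117, 0.993, -0.0, 0.001]
contact_force: [-0.1, -0.0, 0.4]
opening: 0.206
finger_force: 0.0
```

>>> send_rows(moves="0 0 0 0 0 0 -0.6; 0 0 0 0 0 0 -0.6; 0 0 0 0 0 0 -0.6; 0 0 0 0 0 0 -0.6; 0 0 0 0 0 0 -0.6; 0 0 0 0 0 0 -0.6; 0 0 0 0 0 0 -0.6; 0 0 0 0 0 0 -0.6; 0 0 0 0 0 0 -0.6; 0 0 0 0 0 0 -0.6; 0 0 0 0 0 0 -0.6; 0 0 0 0 0 0 -0.6")

```text
time: 7.88
eef_pos: [0.4997, -0.3318, 0.1734]
tcp_rot: [0.117, 0.993, -0.0, 0.0]
contact_force: [-0.5, -0.9, 0.3]
opening: 0.201
finger_force: 0.0
```

>>> send_rows(moves="0 0 0 0 0 0 -0.6; 0 0 0 0 0 0 -0.6; 0 0 0 0 0 0 -0.6; 0 0 0 0 0 0 -0.6; 0 0 0 0 0 0 -0.6; 0 0 0 0 0 0 -0.6")

```text
time: 8.62
eef_pos: [0.4997, -0.3318, 0.1733]
tcp_rot: [0.117, 0.993, -0.0, -0.0]
contact_force: [0.6, -0.4, -0.6]
opening: 0.2
finger_force: 0.0
```

>>> send_rows(moves="0 0 0 0 0 -0.2 -0.6; 0 0 0 0 0 -0.42 -0.6; 0 0 0 0 0 -0.64 -0.6; 0 0 0 0 0 -0.64 -0.6; 0 0 0 0.11 0.17 -0.64 -0.6; 0 0 0 0.22 0.34 -0.64 -0.6; 0 0 0 0.33 0.51 -0.64 -0.6; 0 0 0 0.45 0.69 -0.64 -0.6; 0 0 0 0.45 0.69 -0.64 -0.6; 0 0 0 0.45 0.69 -0.64 -0.6")

```text
time: 9.88
eef_pos: [0.4441, -0.1769, 0.3007]
tcp_rot: [0.117, 0.993, -0.0, -0.0]
contact_force: [0.6, -0.9, 0.2]
opening: 0.202
finger_force: 0.0
```

```bash
python3 - <<'E'
from plant import ctrl
import cv2
a=[ctrl.read_camera(n)["image"][:,:,::-1] for n in("scene","top")]
cv2.imwrite("pics/c.png",cv2.resize(cv2.hconcat(a),(800,300)))
E
```

```text
(no output)
```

View pics/c.png

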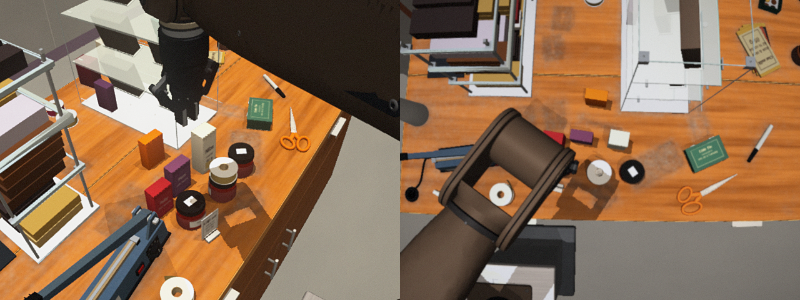

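The goods stand where they were, and the fingers hang above the carded jar. Going down to it next.

>>> send_rows(moves="0 0 0 0 0 0.1 -0.6; 0 0 0 0 0 0.2 -0.6; 0 0 0 0 0 0.3 -0.6; 0 0 0 0 0 0.4 -0.6; 0 0 0 0 0 0.5 -0.6; 0 0 0 0 0 0.6 -0.6; 0 0 0 0 0 0.7 -0.6; 0 0 0 0 0 0.8 -0.6; 0 0 0 0 0 0.87 -0.6; 0 0 0 0 0 0.94 -0.6; 0 0 0 0 0 0.94 -0.6; 0 0 0 0 0 0.94 -0.6")

```text
time: 11.48
eef_pos: [0.4445, -0.177, 0.1139]
tcp_rot: [0.117, 0.993, -0.0, 0.0]
contact_force: [-0.2, 0.5, -0.3]
opening: 0.204
finger_force: 0.0
```

>>> send_rows(moves="0 0 0 0 0 0 -0.6; 0 0 0 0 0 0 -0.6; 0 0 0 0 0 0 -0.6; 0 0 0 0 0 0 -0.6; 0 0 0 0 0 0 -0.6; 0 0 0 0 0 0 -0.6; 0 0 0 0 0 0 -0.6; 0 0 0 0 0 0 -0.6; 0 0 0 0 0 0 -0.6; 0 0 0 0 0 0 -0.6; 0 0 0 0 0 0 -0.6; 0 0 0 0 0 0 -0.6")

```text
time: 12.98
eef_pos: [0.4441, -0.1767, 0.1133]
tcp_rot: [0.117, 0.993, -0.0, -0.0]
contact_force: [0.0, 0.4, -1.1]
opening: 0.201
finger_force: 0.0
```

>>> send_rows(moves="0 0 0 0 0 0 -0.6; 0 0 0 0 0 0 -0.6; 0 0 0 0 0 0 -0.6; 0 0 0 0 0 0 -0.6; 0 0 0 0 0 0 -0.6; 0 0 0 0 0 0 -0.6")

```text
time: 13.72
eef_pos: [0.4441, -0.1767, 0.1134]
tcp_rot: [0.117, 0.993, -0.0, 0.0]
contact_force: [0.8, 0.5, -0.4]
opening: 0.2
finger_force: 0.0
```

>>> send_rows(moves="0 0 0 0 0 -0.2 -0.6; 0 0 0 0 0 -0.4 -0.6; 0 0 0 0 0 -0.6 -0.6; 0 0 0 0 0 -0.6 -0.6; 0 0 0 -0.01 -0.18 -0.6 -0.6; 0 0 0 -0.02 -0.36 -0.6 -0.6; 0 0 0 -0.035 -0.535 -0.6 -0.6; 0 0 0 -0.035 -0.535 -0.6 -0.6; 0 0 0 -0.035 -0.535 -0.6 -0.6")

```text
time: 14.85
eef_pos: [0.4258, -0.2816, 0.2321]
tcp_rot: [0.117, 0.993, 0.001, -0.001]
contact_force: [-0.9, 0.5, 0.2]
opening: 0.201
finger_force: 0.0
```

>>> send_rows(moves="0 0 0 0 0 0.1 -0.6; 0 0 0 0 0 0.2 -0.6; 0 0 0 0 0 0.3 -0.6; 0 0 0 0 0 0.38 -0.6; 0 0 0 0 0 0.44 -0.6; 0 0 0 0 0 0.475 -0.6; 0 0 0 0 0 0.475 -0.6; 0 0 0 0 0 0.475 -0.6; 0 0 0 0 0 0.475 -0.6; 0 0 0 0 0 0.475 -0.6; 0 0 0 0 0 0.475 -0.6; 0 0 0 0 0 0.475 -0.6")

```text
time: 16.35
eef_pos: [0.4261, -0.2824, 0.1384]
tcp_rot: [0.117, 0.993, -0.0, 0.0]
contact_force: [0.6, -0.1, 0.5]
opening: 0.196
finger_force: 0.0
```

>>> send_rows(moves="0 0 0 0 0 0 -0.6; 0 0 0 0 0 0 -0.6; 0 0 0 0 0 0 -0.6; 0 0 0 0 0 0 -0.6; 0 0 0 0 0 0 -0.6; 0 0 0 0 0 0 -0.6; 0 0 0 0 0 0 -0.6; 0 0 0 0 0 0 -0.6; 0 0 0 0 0 0 -0.6; 0 0 0 0 0 0 -0.6; 0 0 0 0 0 0 -0.6; 0 0 0 0 0 0 -0.6")

```text
time: 17.85
eef_pos: [0.4261, -0.2824, 0.1383]
tcp_rot: [0.117, 0.993, -0.0, 0.0]
contact_force: [0.0, 0.1, -0.9]
opening: 0.2
finger_force: 0.0
```

```bash
python3 - <<'E'
from plant import ctrl
import cv2
a=[ctrl.read_camera(n)["image"][:,:,::-1] for n in("scene","top")]
cv2.imwrite("pics/e.png",cv2.resize(cv2.hconcat(a),(800,300)))
E
```

```text
(no output)
```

View pics/e.png

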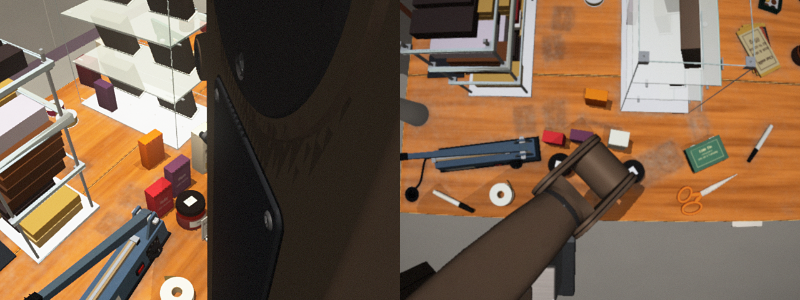

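The visible goods are where they were, and the tool sits over the spool, which the arm now hides. I'll hold a little longer, then hand in.

>>> send_rows(moves="0 0 0 0 0 0 -0.6; 0 0 0 0 0 0 -0.6; 0 0 0 0 0 0 -0.6; 0 0 0 0 0 0 -0.6; 0 0 0 0 0 0 -0.6; 0 0 0 0 0 0 -0.6")

```text
time: 18.7
eef_pos: [0.4261, -0.2824, 0.1383]
tcp_rot: [0.117, 0.993, -0.0, 0.0]
contact_force: [0.6, -0.4, 0.1]
opening: 0.197
finger_force: 0.0
```

```bash
python3 -c "
from plant import ctrl
print(ctrl.sign_off())"
```

```text
the job is handed in; nothing more can be done
None
```

I pointed for at least two seconds each at the tallest carton (about 14 mm off its middle, to stay clear of the glass case), the carded jar and the ribbon spool, saw no sign of contact, and handed in at about 19 s still over the spool; the sign-off returned no verdict.

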